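# Put the loop tool away and shut the tool drawer

## Task

Lay the double-ended loop tool from the bench flat in the front trough of the open chest drawer and let go of it. Then push the drawer fully home, without slamming it, until its catch seats. Leave the other loose things on the bench where they are.

Things in the scene. Friction and masses are not known exactly. Their poses are not given: they have to be found in the camera images.
- chest: Fixed plywood tool chest, 300 wide and deep, 190 high. Origin: bottom centre of its front face. x points level into the chest (the way the drawer is pushed), y left seen from its front, z up. Its top board (underside 172 up) overhangs the face by 34; two dummy fronts (98 to 164 up) stand 14 proud. They block an upright hand before the drawer is home: lean it 40 degrees, fingers inward.
- drawer (a joint): Travel of the wide drawer at the chest's foot, m: 0 = home at its stop, grows as it comes out; starts open. Slides with 1.5 N friction. A sprung roller catch is met about 18 mm before home; passing it takes about 6 N, easing from 15 to 7 mm before home; after that it helps the drawer in, and holds it at its stop.
- drawer_front (a point): Centre of the outer face of the drawer's flat wooden front, 55 above the bench; moves with the drawer; axes as the chest. The front is 288 wide, 72 high (19 to 91 above the bench), with a flush dark plate and no handle. When home this face is 14 in front of the chest's face.
- trough (a point): Centre of the floor of the drawer's front trough (the empty compartment right behind the drawer front), 24 above the bench, 59 behind the drawer's outer face; moves with it; axes as the chest. The trough is 90 along x, 238 along y; the walls rise above its floor by 67 (front), 21 (divider behind), 40 (ends).
- loop_tool: The loose tool to put away: clay loop tool, 190 long overall, with a straight square wooden handle 14 by 14 and 110 long (grip its middle), a brass ferrule and a flat steel wire loop 26 wide at BOTH ends; 45 g. Lies flat on the bench. Origin: middle of its length, underside; x along its length, z up.
- brush: Bystander, loose: flat brush, same wooden handle, one steel ferrule and dark head at one end; 175 long, 14 high. Origin on its underside, x along its length. Leave alone.
- spatula: Bystander, loose: palette knife, same wooden handle and one flat solid steel blade 22 wide; 180 long, 14 high. Origin on its underside, x along its length. Leave alone.
- maquette: Bystander, loose: small brown clay head, 130 high, 85 wide. Origin: underside centre. Leave alone.
- jar: Bystander, loose: jar with lid, 64 diameter, 100 high. Origin: underside centre. Leave alone.
- candle: Bystander, loose: white cup, 72 diameter, 70 high. Origin: underside centre. Leave alone.
- tin: Bystander, loose: can, 70 diameter, 110 high. Origin: underside centre. Leave alone.
There are look-alikes about, which are no part of the job. Leave any pink look-alike of the loop_tool alone.

How it is judged:
On the way, in this order (a step that is already met when the one before it is completed fails the run):
1. the loop tool lies flat in the front trough, released (x of loop_tool in the frame of trough between -0.036 and 0.036 m and y of loop_tool in the frame of trough between -0.05 and 0.05 m and z of loop_tool in the frame of trough between -0.006 and 0.018 m and angle between loop_tool's own x axis and vertical between 1.42 and 1.72 rad and contact force between loop_tool and the fingers below 0.05 N and linear speed of loop_tool below 0.03 m/s), for 0.2 s.
2. the drawer is pushed home past its catch, the tool still in it (value of joint drawer below 0.003 m and x of loop_tool in the frame of trough between -0.036 and 0.036 m and y of loop_tool in the frame of trough between -0.05 and 0.05 m and z of loop_tool in the frame of trough between -0.006 and 0.018 m and angle between loop_tool's own x axis and vertical between 1.42 and 1.72 rad), for 0.2 s.
At the end, for the whole second after the job is handed in: The drawer is home at its catch (within 3 mm of its stop) with the loop tool lying flat (within about 8 degrees), at rest and released in its front trough: its middle within 36 mm of the trough's middle front to back, 50 mm side to side and at most 18 mm above its floor (all of step 2 and linear speed of loop_tool below 0.02 m/s); the robot touches nothing.
It fails at once if the drawer is slammed (closing faster than 0.4 m/s) (velocity of joint drawer below -0.4 m/s).
It fails at once if another loose thing (brush, spatula, maquette, jar, candle or tin) is moved more than 30 mm (distance of any of brush, spatula, maquette, jar, candle, tin from where it was at the start of the episode above 0.03 m).
It also fails if it takes over 58 s, if anything falls off the work surface, if the arm or the gripper's body presses on something with over 40 N, if the wrist force passes 120 N, or if a joint passes its speed limit or range.

## Robot

A 6-joint arm with a two-finger parallel gripper is mounted at the origin on the work surface. World frame = base frame: x ahead of the robot, y to its left, z up, the work surface at z = 0. Lengths are in m, angles in rad, forces in N, time in s.
With the tool pointing down it reaches from about 0.35 to 0.775 m from the base axis. Payload 5.5 kg.
Tool frame: the origin (TCP) lies between the finger pads; the fingertips stand 19 mm ahead of it and the grasp point (between the pads) is the TCP; z points along the fingers, x is the direction in which the jaws open and shut, and the axes are right-handed (so a half turn about z gives the same grasp; the last joint's range is limited). The gripper opens to 85 mm and grips with 20 to 120 N. Pads are 22 mm wide; open, the fingers measure 114 mm over their backs; the gripper's body (76 mm by 85 mm) begins 54 mm behind the grasp point. The pads swing forward as they close: fully open they stand 13 mm farther back than shut.
Start: joints at [-1.426, 0.313, 0.046, 1.304, 0, 1.431], TCP at [0.162, -0.552, 0.25] pointing down, gripper open.
Joint ranges: [-2.76, 2.76], [-0.86, 1.69], [-1.03, 1.26], [-2.2, 2.34], [-1.47, 1.5], [-3.14, 3.14]. Speed limits (rad/s): [2.57, 2.57, 3.14, 3.14, 3.14, 3.14].

## Interface

Orientations are given as a unit quaternion [w, x, y, z].
In Python, from workcell import env gives the robot as it stands. The module is installed in compiled form; this text tells all that it offers.
- The arm moves only by the tool carry_out, never from a script. Its argument "steps" is a list of rows, each a list of 7 numbers: the gripper command: -1 is shut, 1 is fully open, values between are in proportion, then the shift along the tool's x, y, z in m, then the turn, a rotation vector about the tool's x, y, z in rad. A call has 1 to 20 rows; each row shifts and turns the commanded pose from where the row before left it, along the tool's axes as they then stand; what a row does not reach is not made up. A row lasts 1/8 s, in which the tool goes at most 62.5 mm and 10.7 degrees, less where a joint would pass 70% of its speed; a pose out of reach is approached as far as the arm can. A call with a gripper value outside its range is refused whole. The fingers move at their own pace and stop on an object; "grip_force" is the grip in N (left out, the last holds). Time passes only in rows, so rows that do not move let the fingers close. It gives the time, the measured TCP pose, the force and the opening at its end, in the units of the state.
- env.get_state(): the state, without advancing time (a new reading comes with each control period).
- env.read_camera(name): name is "scene" or "top" or "wrist"; returns a dict with "color" (480x640x3 uint8, red, green, blue), "K" (3x3 intrinsics, pixels), "R" (3x3) and "t" (3): a world point X has camera coordinates R X + t. Camera axes: x right, y down, z forward; pixel columns grow to the right and rows downward; lengths in m; the calibration is good to about 2 mm. A picture is of the moment at which its call begins. There is no depth.
- env.hand_in(): hands the job in, once; it reports no verdict.
The state is a dict: "clock": time; "joint_pos": joint angles; "qvel": joint speeds; "tau": joint torques, N m; "tcp_pos": TCP position; "orientation": TCP orientation; "wrist_force": force on the tool from outside, world axes, zero at the start; "ft_torque": the same for the moment, N m; "finger_gap": finger opening in m.
Only numpy, scipy, OpenCV 4.12 (cv2) and the standard library are available. Lean on these libraries where they do the work, as an engineer would, in place of code of your own. Each camera call takes 0.05 s, during which the arm holds its last target. There are 200 camera calls.

## Working session

There is one attempt and no reset: what is moved stays moved. The work goes in short steps, Python scripts to look and compute and a tool call to move; the robot and the scene stay as the last step left them, time stands still between calls to the robot, and variables do not carry over. Pictures are saved under pics/ and viewed, about 8 in all and at most 12, crops included, and the job is handed in when it is done.

Besides the shell and the picture viewer there is one more tool, called after "Emit:" by a JSON object that holds its "fn" and its "kwargs". carry_out: Moves the arm, as the interface text tells. Its arguments: {"type":"object","properties":{"steps":{"type":"array","items":{"type":"array","items":{"type":"number"}}},"grip_force":{"type":"number"}},"required":["steps"]}

```bash
mkdir -p pics; cat > h.py <<'E'
import numpy as np, cv2
from workcell import env
def shot(n,f):
    c=env.read_camera(n); cv2.imwrite('pics/'+f+'.png',c['color'][:,:,::-1]); np.savez('pics/'+f,**{k:np.array(c[k]) for k in 'K R t color'.split()}); return c
def ray(f,u,v,z):
    c=np.load('pics/'+f+'.npz'); d=c['R'].T@np.linalg.inv(c['K'])@[u,v,1]; o=-c['R'].T@c['t']; return o+d*(z-o[2])/d[2]
def proj(f,X):
    c=np.load('pics/'+f+'.npz'); p=c['K']@(c['R']@np.array(X,float)+c['t']); return p[:2]/p[2]
def crop(f,u0,v0,u1,v1,s,out):
    c=np.load('pics/'+f+'.npz')['color'][v0:v1,u0:u1,::-1]; cv2.imwrite('pics/'+out+'.png',cv2.resize(c,None,fx=s,fy=s,interpolation=cv2.INTER_CUBIC))
E
python3 - <<'E'
from h import *
shot('top','t0'); shot('scene','s0')
print(env.get_state())
c=np.load('pics/t0.npz');print(-c['R'].T@c['t'])
E
```

```text
{'clock': 0.1, 'joint_pos': array([-1.42561478e+00,  3.13976341e-01,  4.51156719e-02,  1.30357510e+00,
       -1.97427071e-05,  1.43120254e+00]), 'qvel': array([ 4.07475625e-04, -1.88233433e-03,  1.96779338e-03, -6.91672883e-05,
        2.81118837e-04, -5.35540067e-04]), 'tau': array([ 3.59522746e-03, -4.81723773e+01,  2.99245566e+01,  1.25214615e-02,
       -1.56299848e-04,  1.47813904e-05]), 'tcp_pos': array([ 0.1614715 , -0.55144244,  0.2494784 ]), 'orientation': array([-5.71010587e-04,  8.00294005e-01, -5.99607232e-01, -5.88209571e-04]), 'wrist_force': array([-0.01380915, -0.32840183, -0.32228025]), 'ft_torque': array([-0.01063939,  0.02047916, -0.00038736]), 'finger_gap': 0.08528543812097047}
[ 0.40569144 -0.03129344  1.7377807 ]
```

View pics/t0.png

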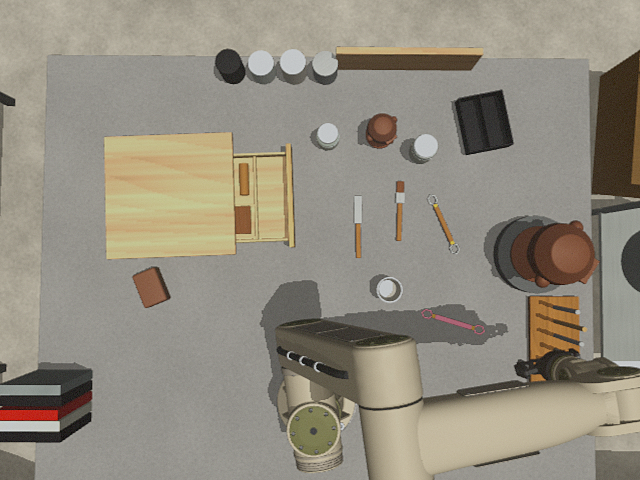

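View pics/s0.png

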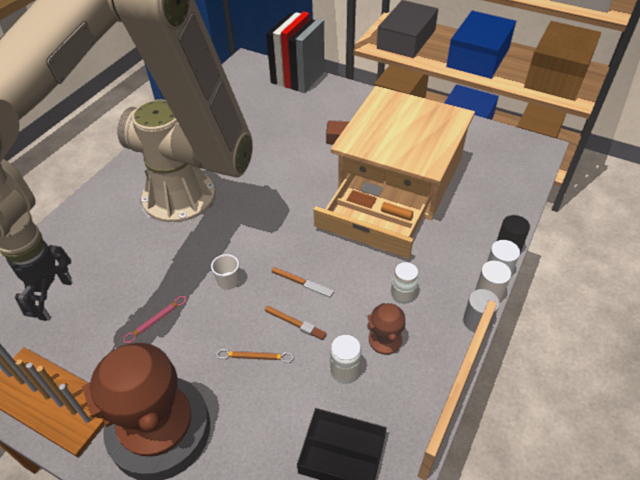

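Top view: the orange double-looped tool runs (433,201)–(453,248). The pink look-alike is at (452,320), the brush at (400,210) with one dark head, and the spatula at (358,226) with a solid blade. Only the (443,224) one fits the description. I'll confirm it with a crop and measure.

```bash
python3 - <<'E'
from h import *
a=np.load('pics/t0.npz')['color'][:,:,::-1]
A=cv2.resize(a[180:260,340:470],None,fx=6,fy=6,interpolation=cv2.INTER_CUBIC)
B=cv2.resize(a[125:265,220:305],None,fx=4,fy=4,interpolation=cv2.INTER_CUBIC)
cv2.imwrite('pics/cA.png',A[:, :]); 
W=np.zeros((560,780+0,3),np.uint8); W=cv2.resize(A,(440,271)); 
im=np.zeros((560,790,3),np.uint8); im[:271,:440]=W; im[:,445:785]=B; cv2.imwrite('pics/c1.png',im)
for n,u,v,z in [('loopA',433,201,.007),('loopB',453,248,.007),('mid',443,224,.007),('spat',358,226,.01),('brush',400,210,.01),('candle',388,289,.07),('jar',326,133,.1),('tin',424,146,.1),('frontL',287,145,.091),('frontR',293,246,.091),('frontL outer',292,145,.091),('chestNear',232,133,.19),('chestNear2',236,254,.19),('far',105,137,.19),('far2',108,259,.19)]:
  print(n,ray('t0',u,v,z).round(3))
E
```

```text
loopA [ 0.571 -0.334  0.007]
loopB [ 0.435 -0.392  0.007]
mid [ 0.505 -0.363  0.007]
spat [ 0.497 -0.116  0.01 ]
brush [ 0.544 -0.238  0.01 ]
candle [ 0.319 -0.198  0.07 ]
jar [ 0.749 -0.022  0.1  ]
tin [ 0.715 -0.293  0.1  ]
frontL [0.716 0.086 0.091]
frontR [0.436 0.066 0.091]
frontL outer [0.716 0.072 0.091]
chestNear [0.728 0.223 0.19 ]
chestNear2 [0.413 0.207 0.19 ]
far [0.715 0.553 0.19 ]
far2 [0.397 0.537 0.19 ]
```

View pics/c1.png

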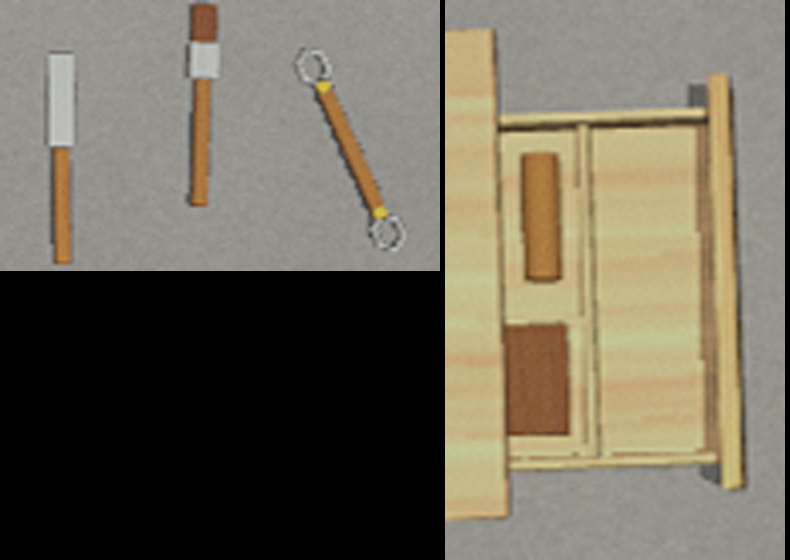

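```bash
cat >> h.py <<'E'
from scipy.spatial.transform import Rotation as Ro
def toolR(psi,lean=0,az=90):
    "tool down, jaw axis at world yaw psi (deg), then fingers leaned towards azimuth az"
    p=np.radians(psi); x=np.array([np.cos(p),np.sin(p),0]); z=np.array([0,0,-1.]); R=np.c_[x,np.cross(z,x),z]
    a=np.radians(az); return Ro.from_rotvec(-np.radians(lean)*np.cross([np.cos(a),np.sin(a),0],[0,0,1])*-1).as_matrix()@R if lean else R
def plan(pos,R):
    s=env.get_state(); q=s['orientation']; R0=Ro.from_quat(q,scalar_first=True).as_matrix()
    d=np.array(pos)-s['tcp_pos']; rv=Ro.from_matrix(R0.T@R).as_rotvec()
    print('pos',s['tcp_pos'].round(4),'j',s['joint_pos'].round(2),'F',s['wrist_force'].round(1),'gap',round(s['finger_gap'],4),'t',round(s['clock'],2))
    print('shift in present tool axes',(R0.T@d).round(4),'in target axes',(R.T@d).round(4),'turn',rv.round(4),'deg',round(np.degrees(np.linalg.norm(rv)),1))
E
python3 - <<'E'
from h import *
a=ray('t0',435.1,206.6,.014);b=ray('t0',452.6,242.0,.014);print(a,b,(a+b)/2,np.degrees(np.arctan2(*(a-b)[1::-1])),np.linalg.norm(a-b))
print(toolR(0,40,90)[:,2])
plan([.507,-.363,.22],toolR(113))
for f,u in(('frontL',290),):
  l=ray('t0',290.3,144,.091);r=ray('t0',294.3,246.5,.091);print(l,r,(l+r)/2,np.linalg.norm(l-r),np.degrees(np.arctan2(l[1]-r[1],l[0]-r[0])))
E
```

```text
[ 0.55457753 -0.3387381   0.014     ] [ 0.4525974  -0.38910756  0.014     ] [ 0.50358747 -0.36392283  0.014     ] 26.285433517595877 0.1137410690008553
[ 3.93593894e-17  6.42787610e-01 -7.66044443e-01]
pos [ 0.1615 -0.5514  0.2495] j [-1.43  0.31  0.05  1.3  -0.    1.43] F [-0.  -0.3 -0.3] gap 0.0853 t 0.1
shift in present tool axes [-0.0837 -0.3845  0.0297] in target axes [0.0385 0.3917 0.0295] turn [2.4000e-03 5.0000e-04 3.0249e+00] deg 173.3
[0.71894841 0.07669545 0.091     ] [0.43485246 0.06263869 0.091     ] [0.57690044 0.06966707 0.091     ] 0.28444348727823254 2.8326234607565675
```

Emit:
{"fn": "carry_out", "kwargs": {"steps": [[1,-0.012,-0.055,0.004,0,0,0],[1,-0.012,-0.055,0.004,0,0,0],[1,-0.012,-0.055,0.004,0,0,0],[1,-0.012,-0.055,0.004,0,0,0],[1,-0.012,-0.055,0.004,0,0,0],[1,-0.012,-0.055,0.004,0,0,0],[1,-0.012,-0.055,0.006,0,0,0],[1,0,0,0,0,0,-0.18],[1,0,0,0,0,0,-0.18],[1,0,0,0,0,0,-0.18],[1,0,0,0,0,0,-0.18],[1,0,0,0,0,0,-0.18],[1,0,0,0,0,0,-0.18]]}}

```text
clock: 1.72
tcp_pos: [0.5072, -0.3629, 0.2197]
orientation: [-0.0, 0.995, -0.1, -0.0]
wrist_force: [0.2, 0.6, -0.2]
finger_gap: 0.0857
```

Emit:
{"fn": "carry_out", "kwargs": {"steps": [[1,0,0,0,0,0,-0.18],[1,0,0,0,0,0,-0.18],[1,0,0,0,0,0,-0.18],[1,0,0,0,0,0,-0.18],[1,0,0,0,0,0,-0.18],[1,0,0,0,0,0,-0.18],[1,0,0,0,0,0,-0.18],[1,0,0,0,0,0,-0.18],[1,0,0,0,0,0,-0.18],[1,0,0,0,0,0,-0.18],[1,0,0,0,0,0,-0.18],[1,0,0,0,0,0,-0.18],[1,0,0,0,0,0,0]]}}

```text
clock: 3.35
tcp_pos: [0.5072, -0.3629, 0.2198]
orientation: [-0.001, 0.56, 0.828, 0.0]
wrist_force: [-0.2, -0.6, 0.0]
finger_gap: 0.0852
```

```bash
python3 - <<'E'
from h import *
plan([.5036,-.364,.023],toolR(114.5)); shot('wrist','w1')
for X in ([.5546,-.3387,.014],[.4526,-.3891,.014]): print(proj('w1',X))
E
```

```text
pos [ 0.5072 -0.3629  0.2198] j [-0.75  0.42  0.13  1.28 -0.   -1.13] F [-0.2 -0.6  0. ] gap 0.0852 t 3.35
shift in present tool axes [ 1.000e-04 -3.700e-03  1.968e-01] in target axes [ 0.0005 -0.0037  0.1968] turn [-0.0005 -0.0009 -0.0464] deg 2.7
[318.37243349 262.19064902]
[309.32707242 148.12769776]
```

View pics/w1.png

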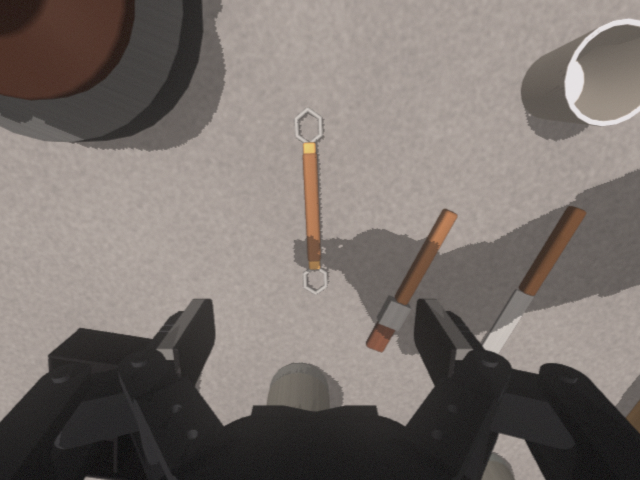

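Wrist view: the handle runs (309,153)–(314,262), with a brass ferrule and wire loop at both ends, so this is the right tool. Refining from it.

```bash
python3 - <<'E'
from h import *
b=ray('w1',309.5,153,.014);a=ray('w1',314.5,262,.014);m=(a+b)/2
ang=np.degrees(np.arctan2(*(a-b)[1::-1]));print(a,b,m,ang,np.linalg.norm(a-b))
plan([m[0],m[1],.023],toolR(90+ang))
E
```

```text
[ 0.55588497 -0.34246669  0.014     ] [ 0.4566317  -0.38732915  0.014     ] [ 0.50625833 -0.36489792  0.014     ] 24.322959143176675 0.10892130818380617
pos [ 0.5073 -0.3629  0.2199] j [-0.75  0.42  0.13  1.28 -0.   -1.13] F [-0.1 -0.2 -0.1] gap 0.0854 t 3.4
shift in present tool axes [-0.0016 -0.0016  0.1969] in target axes [-0.0014 -0.0017  0.1969] turn [-0.0004 -0.0007 -0.0447] deg 2.6
```

Emit:
{"fn": "carry_out", "kwargs": {"steps": [[0.3,-0.0015,-0.0015,0.04,0,0,-0.044],[0.3,0,0,0.05,0,0,0],[0.3,0,0,0.05,0,0,0],[0.3,0,0,0.03,0,0,0],[0.3,0,0,0.017,0,0,0],[0.3,0,0,0.01,0,0,0],[0.3,0,0,0,0,0,0],[-1,0,0,0,0,0,0],[-1,0,0,0,0,0,0],[-1,0,0,0,0,0,0],[-1,0,0,0,0,0,0],[-1,0,0,0,0,0,0],[-1,0,0,0,0,0,0]], "grip_force": 40}}

```text
clock: 5.03
tcp_pos: [0.5073, -0.3657, 0.0246]
orientation: [0.001, 0.541, 0.841, -0.0]
wrist_force: [-0.5, 1.1, 5.3]
finger_gap: 0.0126
```

Emit:
{"fn": "carry_out", "kwargs": {"steps": [[-1,0,0,-0.02,0,0,0],[-1,0,0,-0.04,0,0,0],[-1,0,0,-0.05,0,0,0],[-1,0,0,-0.05,0,0,0],[-1,0,0,-0.03,0,0,0],[-1,0,0,0,0,0,0]]}}

```text
clock: 5.78
tcp_pos: [0.5077, -0.3661, 0.2163]
orientation: [0.003, 0.541, 0.841, -0.001]
wrist_force: [0.3, 0.8, -0.6]
finger_gap: 0.013
```

```bash
python3 - <<'E'
from h import *
shot('wrist','w2'); print('placing: above trough'); plan([.574,.128,.22],toolR(92.8))
E
```

```text
placing: above trough
pos [ 0.507  -0.3654  0.2141] j [-0.75  0.42  0.11  1.26 -0.   -1.18] F [ 0.1 -0.3 -0.9] gap 0.0129 t 5.83
shift in present tool axes [ 0.4212  0.2654 -0.0066] in target axes [ 0.4895  0.0911 -0.0059] turn [0.0011 0.0018 0.3783] deg 21.7
```

View pics/w2.png

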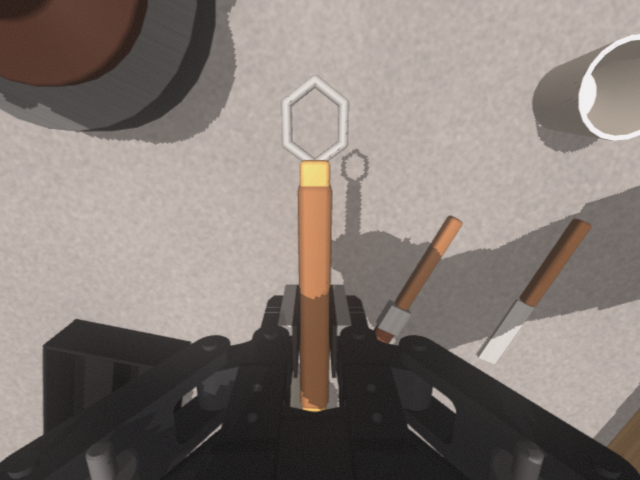

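The tool is held straight at its middle. The brush at (415,280) and spatula at (535,290) are undisturbed. Carrying it to above the trough.

Emit:
{"fn": "carry_out", "kwargs": {"steps": [[-1,0,0,-0.006,0,0,0.126],[-1,0,0,0,0,0,0.126],[-1,0,0,0,0,0,0.126],[-1,0.03,0.006,0,0,0,0],[-1,0.046,0.009,0,0,0,0],[-1,0.05,0.009,0,0,0,0],[-1,0.05,0.009,0,0,0,0],[-1,0.05,0.009,0,0,0,0],[-1,0.05,0.009,0,0,0,0],[-1,0.05,0.009,0,0,0,0],[-1,0.05,0.009,0,0,0,0],[-1,0.05,0.009,0,0,0,0],[-1,0.035,0.007,0,0,0,0],[-1,0.0285,0.006,0,0,0,0],[-1,0,0,0,0,0,0],[-1,0,0,0,0,0,0]]}}

```text
clock: 7.82
tcp_pos: [0.5726, 0.128, 0.2176]
orientation: [-0.001, 0.689, 0.724, -0.001]
wrist_force: [0.4, 0.2, -0.8]
finger_gap: 0.0126
```

```bash
python3 - <<'E'
from h import *
shot('wrist','w3'); shot('top','t3'); shot('scene','s3'); plan([.574,.128,.046],toolR(92.8))
F=np.array([.5769,.0697,0]);a=np.radians(2.8);xc=np.array([-np.sin(a),np.cos(a),0]);yc=np.array([-np.cos(a),-np.sin(a),0])
for n,x,y,z in [('frontL',0,.144,.091),('frontR',0,-.144,.091),('trFL',.014,.119,.024),('trFR',.014,-.119,.024),('trBL',.104,.119,.024),('trBR',.104,-.119,.024),('divL',.104,.119,.045),('divR',.104,-.119,.045)]:
  X=F+xc*x+yc*y+[0,0,z]; print(n,X.round(3),proj('w3',X).round(),proj('s3',X).round())
im=np.hstack([cv2.resize(np.load('pics/s3.npz')['color'][150:270,300:460,::-1],None,fx=4,fy=4)]);cv2.imwrite('pics/c3.png',im)
E
```

```text
pos [0.5732 0.1273 0.2187] j [ 0.08  0.35  0.02  1.24 -0.    0.03] F [ 0.5 -0.6 -0.3] gap 0.0127 t 7.97
shift in present tool axes [0.0007 0.0011 0.1727] in target axes [0.0007 0.0009 0.1727] turn [-0.001   0.0003 -0.0011] deg 0.1
frontL [0.433 0.063 0.091] [223.  22.] [312. 208.]
frontR [0.721 0.077 0.091] [248. 393.] [411. 241.]
trFL [0.457 0.078 0.024] [262.  80.] [323. 224.]
trFR [0.695 0.089 0.024] [272. 327.] [401. 250.]
trBL [0.453 0.168 0.024] [368.  80.] [335. 204.]
trBR [0.691 0.179 0.024] [357. 327.] [412. 228.]
divL [0.453 0.168 0.045] [372.  76.] [335. 199.]
divR [0.691 0.179 0.045] [360. 339.] [413. 223.]
```

View pics/w3.png

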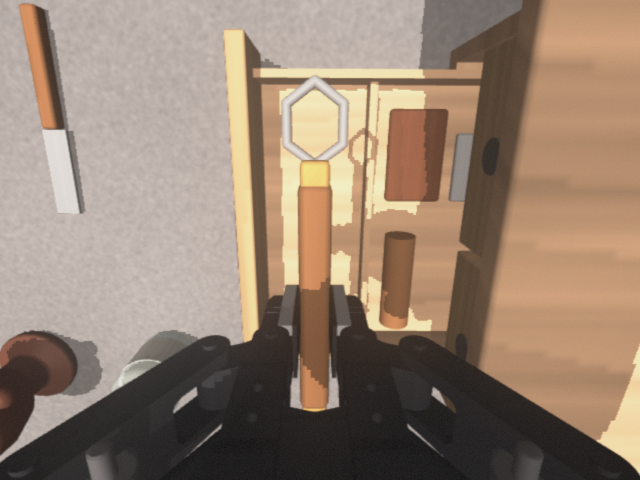

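View pics/c3.png

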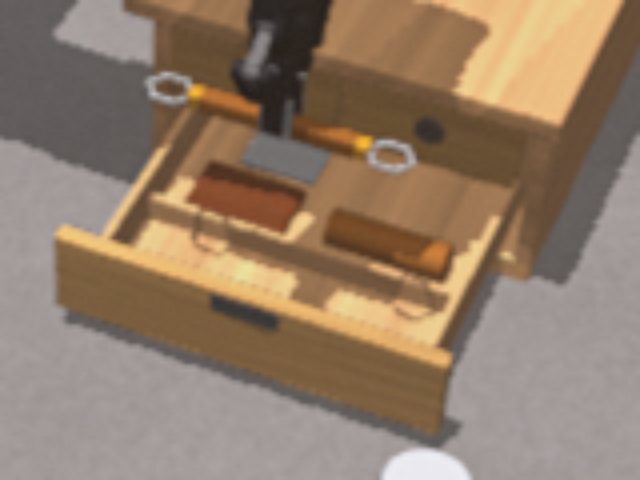

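Predicted corners match the pictures to 3–6 mm: front edge at (225,30) and (246,340), divider at u≈370–360. Lowering the tool into the trough with a 4 mm shift to the right.

Emit:
{"fn": "carry_out", "kwargs": {"steps": [[-1,0.001,0.004,0.03,0,0,0],[-1,0,0,0.04,0,0,0],[-1,0,0,0.035,0,0,0],[-1,0,0,0.025,0,0,0],[-1,0,0,0.015,0,0,0],[-1,0,0,0.01,0,0,0],[-1,0,0,0.008,0,0,0],[-1,0,0,0,0,0,0],[-1,0,0,0,0,0,0]]}}

```text
clock: 9.1
tcp_pos: [0.5779, 0.1296, 0.057]
orientation: [0.0, 0.689, 0.724, 0.0]
wrist_force: [0.9, 0.7, -0.8]
finger_gap: 0.0127
```

Emit:
{"fn": "carry_out", "kwargs": {"steps": [[-1,0,0,0.004,0,0,0],[-1,0,0,0.003,0,0,0],[-1,0,0,0,0,0,0],[-1,0,0,0,0,0,0]]}}

```text
clock: 9.6
tcp_pos: [0.5774, 0.1295, 0.0493]
orientation: [0.0, 0.689, 0.724, -0.0]
wrist_force: [-0.4, 0.1, -1.0]
finger_gap: 0.0125
```

Release gently, only partly open.

Emit:
{"fn": "carry_out", "kwargs": {"steps": [[-0.6,0,0,0,0,0,0],[-0.4,0,0,0,0,0,0],[-0.3,0,0,0,0,0,0],[-0.3,0,0,0,0,0,0],[-0.3,0,0,0,0,0,0],[-0.3,0,0,-0.01,0,0,0],[-0.3,0,0,-0.03,0,0,0],[-0.3,0,0,-0.05,0,0,0],[-0.3,0,0,-0.05,0,0,0],[-0.3,0,0,-0.03,0,0,0],[-0.3,0,0,0,0,0,0],[-0.3,0,0,0,0,0,0]]}}

```text
clock: 11.1
tcp_pos: [0.5769, 0.1293, 0.2187]
orientation: [-0.0, 0.69, 0.724, -0.0]
wrist_force: [0.3, -0.4, -0.2]
finger_gap: 0.0299
```

```bash
python3 - <<'E'
from h import *
shot('wrist','w4'); 
a=np.radians(2.8);xc=np.array([-np.sin(a),np.cos(a),0]);F=np.array([.5795,.0697,0])
print('approach'); plan(F-xc*.10+[0,0,.22],toolR(2.8,40,92.8)); print(toolR(2.8,40,92.8)); plan(F-xc*.10+[0,0,.22],toolR(2.8))
E
```

```text
approach
pos [0.5766 0.1293 0.218 ] j [ 0.08  0.36  0.03  1.24 -0.    0.04] F [-0.8  0.   1. ] gap 0.0301 t 11.15
shift in present tool axes [-0.1597 -0.     -0.0019] in target axes [ 0.      0.121  -0.1042] turn [0.5448 0.5483 1.5002] deg 96.7
[[ 9.98806137e-01  3.74210947e-02 -3.14000268e-02]
 [ 4.88497698e-02 -7.65129891e-01  6.42020210e-01]
 [-4.65076807e-18 -6.42787610e-01 -7.66044443e-01]]
pos [0.5766 0.1293 0.218 ] j [ 0.08  0.36  0.03  1.24 -0.    0.04] F [-0.8  0.   1. ] gap 0.0301 t 11.15
shift in present tool axes [-0.1597 -0.     -0.0019] in target axes [ 0.      0.1597 -0.002 ] turn [-1.500e-03  2.000e-03  1.571e+00] deg 90.0
```

View pics/w4.png

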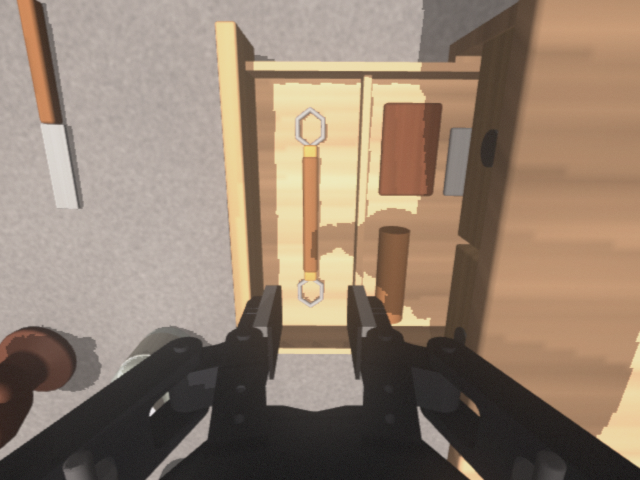

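The tool lies free and flat in the trough, loops at (310,128) and (310,292), well inside the walls. Next I back out in front of the drawer, shut the fingers, turn 90° and lean 40°.

Emit:
{"fn": "carry_out", "kwargs": {"steps": [[-0.3,-0.03,0,0,0,0,0],[-0.3,-0.05,0,0,0,0,0],[-0.3,-0.05,0,0,0,0,0],[-1,-0.03,0,0,0,0,0],[-1,0,0,0,0,0,0.1745],[-1,0,0,0,0,0,0.1745],[-1,0,0,0,0,0,0.1745],[-1,0,0,0,0,0,0.1745],[-1,0,0,0,0,0,0.1745],[-1,0,0,0,0,0,0.1745],[-1,0,0,0,0,0,0.1745],[-1,0,0,0,0,0,0.1745],[-1,0,0,0,0,0,0.1745],[-1,0,0,0,0.1745,0,0],[-1,0,0,0,0.1745,0,0],[-1,0,0,0,0.1745,0,0],[-1,0,0,0,0.1745,0,0],[-1,0,0,0,0,0,0]], "grip_force": 30}}

```text
clock: 13.4
tcp_pos: [0.5841, -0.0323, 0.2147]
orientation: [-0.343, 0.939, 0.02, -0.012]
wrist_force: [-0.1, -0.2, 0.8]
finger_gap: -0.0001
```

```bash
python3 - <<'E'
from h import *
a=np.radians(2.8);xc=np.array([-np.sin(a),np.cos(a),0]);F=np.array([.5795,.0697,0])
plan(F-xc*.10+[0,0,.06],toolR(2.8,40,92.8));plan(F-xc*.035+[0,0,.06],toolR(2.8,40,92.8))
print('per-metre push',toolR(2.8,40,92.8).T@xc)
E
```

```text
pos [ 0.5841 -0.0323  0.2147] j [-0.47  0.58  0.17  1.57  0.59  0.93] F [-0.1 -0.2  0.8] gap -0.0001 t 13.4
shift in present tool axes [0.0017 0.0982 0.1195] in target axes [0.0004 0.0978 0.1198] turn [-0.0033  0.0044 -0.008 ] deg 0.6
pos [ 0.5841 -0.0323  0.2147] j [-0.47  0.58  0.17  1.57  0.59  0.93] F [-0.1 -0.2  0.8] gap -0.0001 t 13.4
shift in present tool axes [0.0015 0.0486 0.1614] in target axes [0.0004 0.048  0.1616] turn [-0.0033  0.0044 -0.008 ] deg 0.6
per-metre push [ 1.96590864e-19 -7.66044443e-01  6.42787610e-01]
```

Emit:
{"fn": "carry_out", "kwargs": {"steps": [[-1,0.0005,0.0245,0.03,0,0,0],[-1,0.0005,0.0245,0.03,0,0,0],[-1,0,0.0245,0.03,0,0,0],[-1,0,0.0245,0.03,0,0,0],[-1,0,0,0,0,0,0],[-1,0,-0.0153,0.0129,0,0,0],[-1,0,-0.0153,0.0129,0,0,0],[-1,0,-0.0153,0.0129,0,0,0],[-1,0,-0.0038,0.0032,0,0,0],[-1,0,-0.0038,0.0032,0,0,0],[-1,0,-0.0038,0.0032,0,0,0],[-1,0,-0.0038,0.0032,0,0,0],[-1,0,-0.0038,0.0032,0,0,0],[-1,0,0,0,0,0,0]]}}

```text
clock: 15.15
tcp_pos: [0.5818, 0.0569, 0.0641]
orientation: [-0.342, 0.939, 0.023, -0.009]
wrist_force: [0.0, -0.5, 1.2]
finger_gap: 0.0003
```

Emit:
{"fn": "carry_out", "kwargs": {"steps": [[-1,0,-0.0046,0.0039,0,0,0],[-1,0,-0.0077,0.0064,0,0,0],[-1,0,-0.0077,0.0064,0,0,0],[-1,0,-0.0077,0.0064,0,0,0],[-1,0,-0.0077,0.0064,0,0,0],[-1,0,-0.0077,0.0064,0,0,0],[-1,0,-0.0077,0.0064,0,0,0],[-1,0,-0.0077,0.0064,0,0,0],[-1,0,-0.0077,0.0064,0,0,0],[-1,0,-0.0077,0.0064,0,0,0],[-1,0,-0.0046,0.0039,0,0,0],[-1,0,-0.0031,0.0026,0,0,0]]}}

```text
clock: 16.65
tcp_pos: [0.5766, 0.1631, 0.0646]
orientation: [-0.342, 0.939, 0.023, -0.009]
wrist_force: [0.4, -2.6, 1.4]
finger_gap: 0.0002
```

```bash
python3 - <<'E'
from h import *
shot('scene','s5'); shot('top','t5')
a=np.load('pics/s5.npz')['color'][110:260,300:480,::-1]; b=np.load('pics/t5.npz')['color'][110:270,215:345,::-1]
A=cv2.resize(a,(540,450)); B=cv2.resize(b,(260,320)); im=np.zeros((450,800,3),np.uint8); im[:,:540]=A; im[:320,540:]=B; cv2.imwrite('pics/c5.png',im)
print(env.get_state()['tcp_pos'],env.get_state()['wrist_force'])
E
```

```text
[0.5763177  0.1632872  0.06461535] [ 0.42082133  0.17660764 -0.1740465 ]
```

View pics/c5.png

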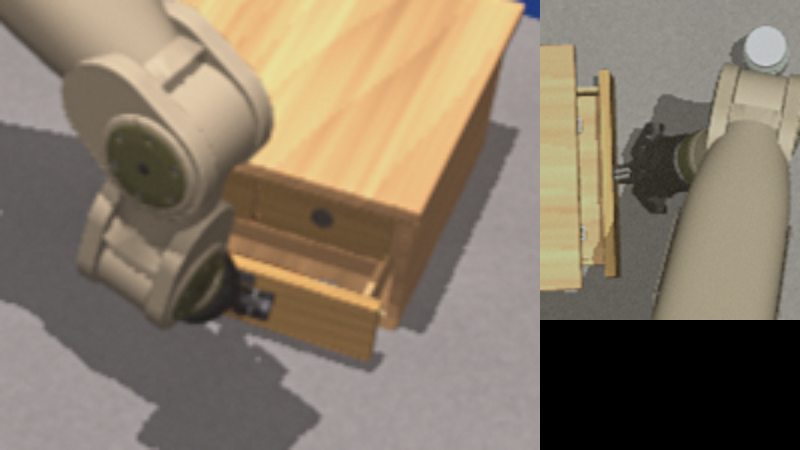

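The fingers are on the front plate, the drawer is most of the way in, and the jar hasn't moved. Continuing slowly toward the catch.

Emit:
{"fn": "carry_out", "kwargs": {"steps": [[-1,0,-0.0031,0.0026,0,0,0],[-1,0,-0.0038,0.0032,0,0,0],[-1,0,-0.0038,0.0032,0,0,0],[-1,0,-0.0038,0.0032,0,0,0],[-1,0,-0.0031,0.0026,0,0,0],[-1,0,-0.0023,0.0019,0,0,0],[-1,0,-0.0023,0.0019,0,0,0],[-1,0,-0.0023,0.0019,0,0,0]]}}

```text
clock: 17.75
tcp_pos: [0.5751, 0.1947, 0.0645]
orientation: [-0.342, 0.939, 0.023, -0.008]
wrist_force: [-0.3, -2.0, -0.0]
finger_gap: -0.0002
```

Emit:
{"fn": "carry_out", "kwargs": {"steps": [[-1,0,-0.0023,0.0019,0,0,0],[-1,0,-0.0023,0.0019,0,0,0],[-1,0,-0.0023,0.0019,0,0,0]]}}

```text
clock: 18.12
tcp_pos: [0.5748, 0.2031, 0.0645]
orientation: [-0.341, 0.94, 0.023, -0.008]
wrist_force: [-0.4, -4.5, -0.2]
finger_gap: 0.0001
```

Emit:
{"fn": "carry_out", "kwargs": {"steps": [[-1,0,-0.0015,0.0013,0,0,0],[-1,0,-0.0015,0.0013,0,0,0],[-1,0,-0.0015,0.0013,0,0,0]]}}

```text
clock: 18.5
tcp_pos: [0.5744, 0.2098, 0.0645]
orientation: [-0.342, 0.939, 0.023, -0.008]
wrist_force: [-0.2, -2.0, -0.8]
finger_gap: -0.0001
```

Emit:
{"fn": "carry_out", "kwargs": {"steps": [[-1,0,-0.0015,0.0013,0,0,0],[-1,0,-0.0015,0.0013,0,0,0]]}}

```text
clock: 18.75
tcp_pos: [0.5741, 0.214, 0.0646]
orientation: [-0.342, 0.939, 0.023, -0.009]
wrist_force: [-0.2, -0.2, -0.1]
finger_gap: -0.0
```

The force rose to 4.5 N and then fell to about 0, so the catch has passed. Following slowly to the stop.

Emit:
{"fn": "carry_out", "kwargs": {"steps": [[-1,0,-0.0015,0.0013,0,0,0],[-1,0,-0.0015,0.0013,0,0,0],[-1,0,0,0,0,0,0]]}}

```text
clock: 19.12
tcp_pos: [0.574, 0.2161, 0.0645]
orientation: [-0.341, 0.94, 0.023, -0.008]
wrist_force: [-1.8, -9.7, 4.8]
finger_gap: -0.0
```

Emit:
{"fn": "carry_out", "kwargs": {"steps": [[-1,0,-0.0015,0.0013,0,0,0],[-1,0,0,0,0,0,0]]}}

```text
clock: 19.38
tcp_pos: [0.574, 0.2163, 0.0645]
orientation: [-0.339, 0.94, 0.022, -0.008]
wrist_force: [-6.0, -18.6, 9.4]
finger_gap: 0.0
```

It's against the stop: 18.6 N with no motion. Backing off along the push direction, then up.

Emit:
{"fn": "carry_out", "kwargs": {"steps": [[-1,0,0.003,-0.0026,0,0,0],[-1,0,0.0077,-0.0064,0,0,0],[-1,0,0.0153,-0.0129,0,0,0],[-1,0,0.023,-0.0193,0,0,0],[-1,0,0.03,-0.025,0,0,0],[-1,0,0.03,-0.025,0,0,0],[-1,0,0.03,-0.025,0,0,0],[-1,0,-0.019,-0.023,0,0,0],[-1,0,-0.026,-0.03,0,0,0],[-1,0,-0.026,-0.03,0,0,0],[-1,0,-0.02,-0.023,0,0,0],[-1,0,0,0,0,0,0],[-1,0,0,0,0,0,0]]}}

```text
clock: 21.0
tcp_pos: [0.5826, 0.04, 0.203]
orientation: [-0.342, 0.939, 0.023, -0.009]
wrist_force: [0.6, 0.1, -1.4]
finger_gap: -0.0001
```

```bash
python3 - <<'E'
from h import *
shot('scene','s6'); shot('top','t6'); shot('wrist','w6')
cv2.imwrite('pics/c6.png',np.hstack([cv2.resize(np.load('pics/%s.npz'%n)['color'][:,:,::-1],(400,300)) for n in('s6','t6')]))
a=np.load('pics/s6.npz')['color'][80:240,300:480,::-1]; A=cv2.resize(a,(337,300)); W=cv2.resize(np.load('pics/w6.npz')['color'][:,:,::-1],(400,300))
im=np.zeros((600,800,3),np.uint8); im[:300]=cv2.imread('pics/c6.png'); im[300:,:337]=A; im[300:,400:]=W; cv2.imwrite('pics/c7.png',im)
s=env.get_state();print(s['tcp_pos'],s['wrist_force'],s['clock'])
E
```

```text
[0.58218942 0.04022023 0.20242799] [ 0.27092992  0.37350441 -0.20036922] 21.15
```

View pics/c7.png

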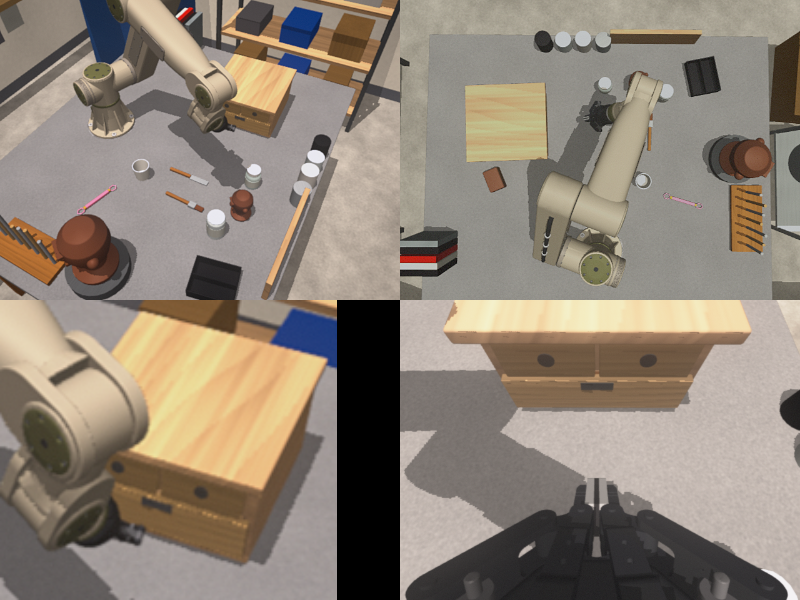

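The drawer is flush with the dummy fronts, the hand is clear, and all the bystanders are where they started. Handing in.

```bash
python3 -c "
from workcell import env
print(env.hand_in())"
```

```text
the job is handed in; nothing more can be done
None
```

I laid the orange double-ended loop tool flat in the drawer's front trough, released it, and pushed the drawer home with the hand leaned 40°. I handed in at about 21 s of the 58 s allowed; no verdict was reported.

- **Tool in the trough:** after release, the wrist camera showed it flat, free and about centred in the trough. With the drawer shut it's out of sight, so I couldn't check it again after the push.
- **Drawer home:** I pushed at 80 mm/s, slowing to about 16 mm/s near the catch. The push force rose to about 4.5 N at the catch, a little under the stated 6 N (I only read it at the end of each move). It then fell to about 0, and the drawer stopped firmly at 18.6 N. The last pictures show its front flush with the dummy fronts.
- **Other things:** the last pictures show the robot clear of everything. The brush, spatula, maquette, jar, candle, tin and pink look-alike appear where they started. I judged that by eye and didn't measure it, and the arm partly hid some of them from above.

No check failed. The only disagreement was the drawer's measured position, which differed by 3–6 mm between pictures; I moved the tool 4 mm sideways to allow for it.

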